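# Eject a plug gauge and hold it drawn out to its groove

### The arm

A 7-joint arm with a two-finger parallel gripper is mounted at the origin on a cart in front of the work surface, level with it; the furniture and walls round the work are solid. World frame = base frame: x ahead of the robot, y to its left, z up, the work surface at z = 0. Lengths are in m, angles in rad, forces in N, time in s.
With the tool pointing down it reaches from about 0.425 to 0.875 m from the base axis. Payload 4.7 kg.
Tool frame: the origin (TCP) lies midway between the tips of the shut fingers; the grasp point (between the pads) lies 19 mm behind it; y points along the fingers, z is the direction in which the jaws open and shut, and the axes are right-handed (so a half turn about y gives the same grasp; the last joint's range is limited). The gripper opens to 87 mm and grips with 3 to 60 N. Pads are 19 mm wide; open, the fingers measure 117 mm over their backs; the gripper's body (75 mm by 190 mm) begins 51 mm behind the grasp point.
Start: joints at [1.339, 0.321, -0.07, 1.45, 0.023, 1.371, -0.057], TCP at [0.158, -0.63, 0.191] pointing down, gripper open.
Joint ranges: [-2.86, 2.86], [-0.3, 2.09], [-1.38, 1.24], [0.06, 2.45], [-1.56, 4.7], [0.09, 2.05], [-2.69, 2.69]. Speed limits (rad/s): [2.57, 2.57, 3.14, 3.14, 3.14, 3.14, 3.14].

### API

Orientations are given as a rotation vector (axis times angle).
In Python, from bench import ctrl gives the robot as it stands.
- The arm moves only by the tool play_rows, never from a script. Its arguments are lists of equal length, an entry for each row: "translation": the shift along the tool's x, y, z in mm, a list of three; "turn": the turn, a rotation vector about the tool's x, y, z in rad, a list of three; "fingers": the opening, from -1 (shut) to 1 (fully open), so that 0 is half open. In form: {"translation": [[dx, dy, dz], ...], "turn": [[wx, wy, wz], ...], "fingers": [fingers, ...]}. A call has exactly 10 rows; each row shifts and turns the commanded pose from where the row before left it, along the tool's axes as they then stand; what a row does not reach is not made up. A row lasts 1/12 s, in which the tool goes at most 41.7 mm and 7.16 degrees, less where a joint would pass 70% of its speed; a pose out of reach is approached as far as the arm can. A call with a gripper value outside its range is refused whole. The fingers move at their own pace and stop on an object; "grip_force" is the grip in N (left out, the last holds). Time passes only in rows, so rows that do not move let the fingers close, or fill a call up. It gives the time, the measured TCP pose, the force and the opening at its end, in the units of the state.
- ctrl.get_state(): the state, without advancing time (a new reading comes with each control period).
- ctrl.get_image(name): name is "scene" or "top" or "wrist"; returns the picture (480x640x3 uint8, blue, green, red); there is no depth.
- ctrl.camera_info(name): a dict with "camera_matrix" (3x3 intrinsics, pixels), "R" (3x3) and "t" (3): a world point X has camera coordinates R X + t. Camera axes: x right, y down, z forward; pixel columns grow to the right and rows downward; lengths in m; the calibration is good to about 2 mm. The wrist camera is an equidistant fisheye: a pixel r from the principal point sees the ray r / f radians off the axis. A picture is of the moment at which its call begins: read the wrist's pose just before it. camera_info takes no time and is no camera call; for the wrist camera it gives the pose at the moment of the call.
- ctrl.close_job(): hands the job in, once; it reports no verdict.
The state is a dict: "time": time; "joint_positions": joint angles; "qd": joint speeds; "joint_torque": joint torques, N m; "position": TCP position; "tool_rot": TCP orientation; "ft_force": force on the tool from outside, world axes, zero at the start; "torque": the same for the moment, N m; "grip_width": opening from 0.0 (shut) to 1.0 (fully open).
Only numpy, scipy, OpenCV 4.12 (cv2) and the standard library are available. Lean on these libraries where they do the work, as an engineer would, in place of code of your own. Each camera call takes 0.05 s, during which the arm holds its last target.

### The job

Press the spring plunger of the gauge stand right down to its stop and let it spring back up; this lifts the plug gauge's head out of its recess. Then take the gauge by its head and draw it gently straight up, without forcing it sideways in its bore, until the groove turned round its shank is level with the top face of the bore block, the lower part of the shank staying in the bore all the time. Finish while still holding it there in the gripper, upright and still; leave the tape roll, the screwdriver and the brass weight alone.

Things in the scene. Friction and masses are not known exactly. Their poses are not given: they have to be found in the camera images.
- gauge_stand: Gauge stand, fixed at any yaw: base plate 84 x 190 x 12 mm with a square bore block (60 x 60 mm, top face 125 mm above the bench) centred 45 mm along its own +y and a round plunger housing (diameter 40 mm, 104 mm high) 45 mm along -y. A web 24 mm thick, 48 mm high, joins them. Origin: centre of the base's underside, z up. All things to handle are on it.
- bore_mouth (a point): Centre of the bore's mouth in the flat top face of the bore block, 125 mm above the bench; axes as the gauge stand's. The bore is vertical: first a recess of diameter 32 mm, 26 mm deep, below it a snug bore of diameter 17 mm, 87 mm deep.
- plug_gauge: Plug gauge, loose, about 0.16 kg: steel shank of diameter 16 mm, 86.5 mm long, under a knurled round head of diameter 28 mm, 25.5 mm high. Origin at the shank's foot, z up. At first its head is sunk in the recess, top about 1 mm proud. The ejector lifts it 24 mm (head clear above the block) and it stays lifted. It leaves the snug bore 85 mm above its start.
- gauge_head (a point): Centre of the plug gauge's head, half-way up: 13 mm below its top, 99 mm above the shank's foot. Here it is grasped once lifted. It turns and moves with the gauge.
- gauge_groove (a point): Point on the shank's axis at the dark groove, 3 mm wide, turned round the gauge's shank: 49 mm above the foot, 37.5 mm below the underside of the head, 50 mm below the head's centre. It is level with the block's top 62 mm above the gauge's start (38 mm above its lifted position); 23 mm of shank are then still in the snug bore.
- plunger_top (a point): Centre of the top of the plunger's round black head (diameter 36 mm), 137 mm above the bench when up. It moves with the plunger.
- plunger (a joint): Plunger travel in m: 0 up, 0.016 down at its stop. It is pressed straight down, springs back by itself, and needs up to about 13 N. On the way down it drives the ejector under the gauge up, 1.5 times as far.
- ejector: Ejector pin under the gauge in the bore, diameter 12 mm, hidden; origin 10 mm below its top, on which the gauge's foot stands. Lifted 24 mm by the plunger; it stays where it is left.
- tape_cream: Small roll of cream tape lying flat in front of the stand, 62 x 64 x 24 mm, bystander. Origin at the centre of its underside.
- screwdriver_1: Screwdriver with a red handle lying in front of the stand, 160 mm long, bystander. Origin under its middle.
- weight_1: Brass weight, diameter 36 mm, 40 mm high, standing behind the stand, bystander. Origin at the centre of its underside.
Things that resemble listed ones, but are neither listed nor needed, are in the scene too. Leave any blue look-alike of the plug_gauge alone.

How it is judged:
On the way, in this order (a step that is already met when the one before it is completed fails the run):
1. the plunger is pressed down to its stop (value of joint plunger above 0.0145 m), for 0.1 s.
2. the plunger is back up and the gauge stands lifted by the ejector, its head out of the recess (value of joint plunger below 0.003 m and z of gauge_head in the frame of bore_mouth above 0.004 m), for 0.1 s.
At the end, for the whole second after the job is handed in: The fingers hold the gauge (more than 1.5 N) with its groove within 7 mm of the height of the block's top face and within 4 mm of the bore's axis, upright within 0.06 rad and still (under 10 mm/s), clear of the ejector, pressing the bore with less than 12 N; the plunger is up (within 3 mm) (z of gauge_groove in the frame of bore_mouth between -0.007 and 0.007 m and horizontal distance between gauge_groove and bore_mouth below 0.004 m and angle between plug_gauge's own z axis and vertical below 0.06 rad and contact force between the fingers and plug_gauge above 1.5 N and contact force between ejector and plug_gauge below 0.2 N and contact force between gauge_stand and plug_gauge below 12 N and linear speed of plug_gauge below 0.01 m/s and value of joint plunger below 0.003 m); the arm keeps its last pose, push and grip.
It fails at once if the gauge is pulled right out of its snug bore (z of gauge_groove in the frame of bore_mouth above 0.022 m).
It fails at once if the gauge is forced against its bore with more than 40 N (contact force between gauge_stand and plug_gauge above 40 N).
It fails at once if a bystander is moved by more than 30 mm (distance of any of tape_cream, screwdriver_1, weight_1 from where it was at the start of the episode above 0.03 m).
It also fails if it takes over 48 s, if anything falls off the work surface, if the arm or the gripper's body presses on something with over 40 N, if the wrist force passes 120 N, or if a joint passes its speed limit or range.

## Working session

There is one attempt and no reset: what is moved stays moved. The work goes in short steps, Python scripts to look and compute and a tool call to move; the robot and the scene stay as the last step left them, time stands still between calls to the robot, and variables do not carry over. Pictures are saved under pics/ and viewed, and the job is handed in when it is done.

Besides the shell and the picture viewer there is one more tool, called after "Call:" as a command line: name --argument value ..., lists and objects as JSON in quotes. play_rows: Moves the arm, as the interface text tells. Its arguments: {"type":"object","properties":{"translation":{"type":"array"},"turn":{"type":"array"},"fingers":{"type":"array"},"grip_force":{"type":"number"}},"required":["translation","turn","fingers"]}

```bash
mkdir -p pics; ls; python3 - <<'E'
from bench import ctrl
import cv2
s=ctrl.get_state()
for k in s: print(k,s[k])
for n in ["scene","top"]:
    im=ctrl.get_image(n); cv2.imwrite(f"pics/{n}0.png",im); print(ctrl.camera_info(n))
E
```

```text
pics
time 0.0
joint_positions [ 1.33909689  0.32183282 -0.07010964  1.45172902  0.02263637  1.37075349
 -0.0568798 ]
qd [ 0.00072341 -0.0022248  -0.00297142  0.0013627  -0.00098387  0.00089371
 -0.00186304]
joint_torque [ 7.38175856e-06 -4.91300368e+01 -4.04548701e-01 -3.12524021e+01
 -6.41582161e-02  4.39174077e-02  1.63275818e-04]
position [ 0.15796387 -0.62987005  0.19032826]
tool_rot [-0.25873568  2.09284969 -2.08884494]
ft_force [ 0.57260592 -0.42944122  0.02313587]
torque [0.02693447 0.01884007 0.00107645]
grip_width 1.0024882682231653
{'camera_matrix': array([[435.59321881,   0.        , 325.46056639],
       [  0.        , 435.59321881, 243.42333026],
       [  0.        ,   0.        ,   1.        ]]), 'R': array([[-0.64578373, -0.7635181 ,  0.00186561],
       [-0.53905535,  0.45419994, -0.70931076],
       [ 0.54072425, -0.45906701, -0.70489345]]), 't': array([0.29869221, 0.41041025, 0.57323573])}
{'camera_matrix': array([[573.11682368,   0.        , 312.5906781 ],
       [  0.        , 573.11682368, 241.44257972],
       [  0.        ,   0.        ,   1.        ]]), 'R': array([[ 0.01703241, -0.99964556, -0.02046084],
       [-0.99244008, -0.01441497, -0.12188064],
       [ 0.1215425 ,  0.02238208, -0.99233385]]), 't': array([-0.08167253,  0.53542827,  1.02255639])}
```

View pics/scene0.png

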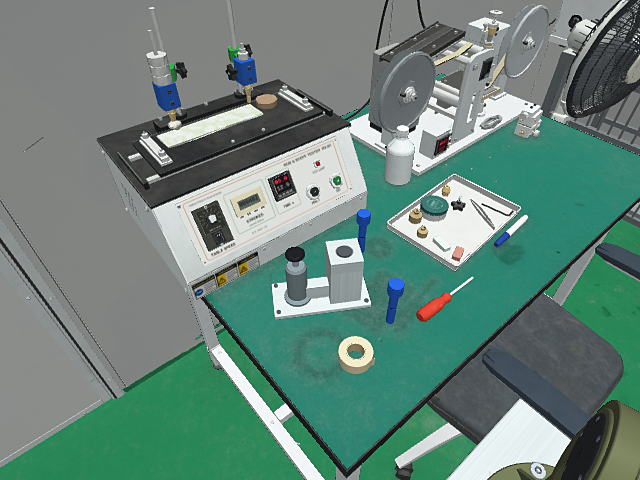

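View pics/top0.png

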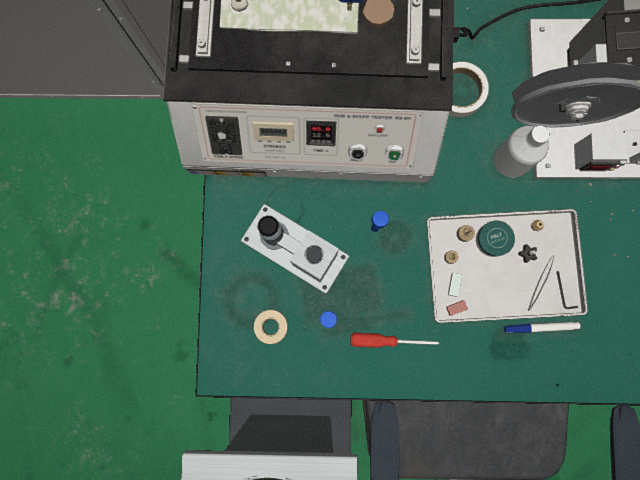

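```bash
python3 - <<'E'
import cv2
a=cv2.imread("pics/top0.png")[190:310,230:370]; cv2.imwrite("pics/topc.png",cv2.resize(a,None,fx=5,fy=5,interpolation=cv2.INTER_CUBIC))
a=cv2.imread("pics/scene0.png")[230:330,260:385]; cv2.imwrite("pics/scenec.png",cv2.resize(a,None,fx=6,fy=6,interpolation=cv2.INTER_CUBIC))
E
```

```text
(no output)
```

View pics/topc.png

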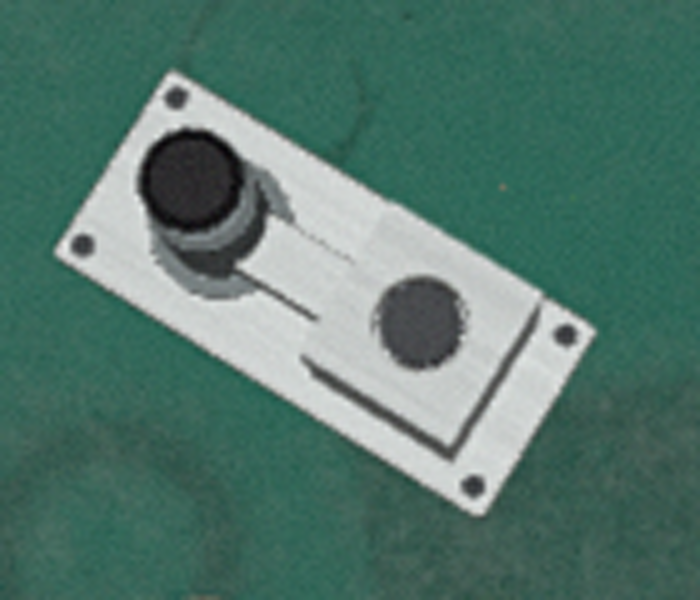

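View pics/scenec.png

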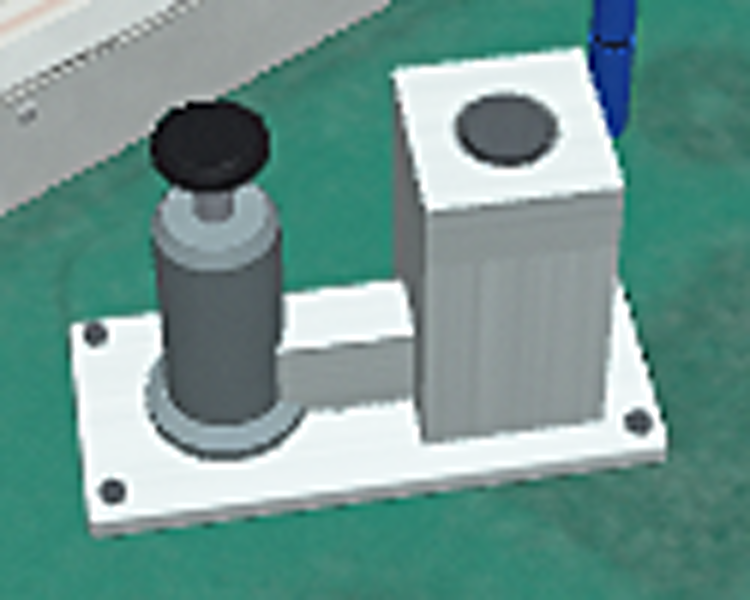

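```bash
cat > h.py <<'E'
import numpy as np, cv2
from scipy.optimize import least_squares
from bench import ctrl
C={n:ctrl.camera_info(n) for n in ["scene","top"]}
def proj(n,X):
    c=C[n]; p=c["R"]@np.asarray(X)+c["t"]; q=c["camera_matrix"]@p; return q[:2]/q[2]
def local(x,y,yaw,p):
    c,s=np.cos(yaw),np.sin(yaw); return np.array([x+c*p[0]-s*p[1],y+s*p[0]+c*p[1],p[2]])
E
cat > fit.py <<'E'
from h import *
f5=lambda u,v:((u+.5)/5-.5+230,(v+.5)/5-.5+190)
f6=lambda u,v:((u+.5)/6-.5+260,(v+.5)/6-.5+230)
# +y from plunger to bore
obs=[("top",(0,-.045,.137),f5(190,180)),("top",(0,.045,.126),f5(421,322)),
("top",(.042,.095,.012),f5(596,332)),("top",(-.042,.095,.012),f5(483,517)),
("top",(.042,-.095,.012),f5(173,70)),("top",(-.042,-.095,.012),f5(55,254)),
("scene",(0,-.045,.137),f6(210,143)),("scene",(0,.045,.126),f6(506,129)),
("scene",(-.042,-.095,.012),f6(92,522)),("scene",(-.042,.095,.012),f6(665,452)),("scene",(.042,-.095,.012),f6(72,325)),
("scene",(-.03,.015,.125),f6(428,210)),("scene",(-.03,.075,.125),f6(622,187)),("scene",(.03,.015,.125),f6(393,72)),("scene",(.03,.075,.125),f6(582,48))]
# in the top image, x is up -> try all handedness
def res(q,sel=None):
    return np.concatenate([proj(n,local(*q,p))-np.array(u) for n,p,u in obs if sel in(None,n)])
best=None
for sel in ["top","scene",None]:
    b=min((least_squares(res,[.6,0,y],args=(sel,)) for y in np.arange(-3,3.1,1)),key=lambda r:r.cost)
    print(sel,b.x,b.cost,np.round(b.fun,1))
    for p in [(0,-.045,.137),(0,.045,.125)]: print(local(*b.x,p))
E
python3 fit.py
```

```text
top [ 0.52680426 -0.03929924  2.60721132] 3898.059237864804 [  0.2  -0.3   0.2   0.1 -22.6  37.5  23.5 -38.  -24.2  36.8  23.1 -37.5]
[ 0.54972316 -0.00057296  0.137     ]
[ 0.50388537 -0.07802551  0.125     ]
scene [ 0.52388065 -0.03791308 -3.90620622] 2667.245551936601 [ -0.1  -3.5   0.7   5.4   0.7 -40.   -2.5 -23.8  -2.2  25.8  -2.  -20.2
  -1.9 -14.9   1.9  26.9   4.7  32.5]
[ 0.55503227 -0.00543883  0.137     ]
[ 0.49272903 -0.07038732  0.125     ]
None [ 0.524759   -0.03885485 -3.76828808] 6674.40097035622 [  1.3  -1.1  -1.5   3.4 -27.2  41.3  22.3 -31.9 -23.5  32.9  27.2 -39.1
  -0.1  -1.5   0.7   2.4  -2.5 -35.6  -5.8 -29.1   0.4  30.8  -4.2 -21.5
  -4.4 -19.3   4.3  25.5   6.7  27.6]
[ 0.55115021 -0.0024062   0.137     ]
[ 0.49836779 -0.0753035   0.125     ]
```

```bash
sed -i 's/return np.concatenate(\[proj(n,local(\*q,p))/return np.concatenate([proj(n,local(*q,(-p[0],p[1],p[2])))/' fit.py; python3 fit.py
```

```text
top [ 0.52640912 -0.03925123 -3.67904543] 1.4447376771021765 [ 0.2 -0.1  0.1  0.4  0.8 -0.6 -0.2  0.8 -0.4 -0.6 -0.6  0.1]
[ 0.54944685 -0.00059554  0.137     ]
[ 0.50337139 -0.07790693  0.125     ]
scene [ 0.52683411 -0.04028487  2.60498955] 3.1548376022799034 [ 0.  -0.9  0.1 -0.2 -0.8  0.4  1.1 -1.1 -0.9 -0.4 -0.2  0.7  0.6  0.5
  0.   0.2  0.   0.5]
[ 0.54983899 -0.00160961  0.137     ]
[ 0.50382924 -0.07896012  0.125     ]
None [ 0.52654737 -0.03976127  2.60481531] 5.1490388576197725 [ 0.5 -0.2  0.4  0.3  1.1 -0.7  0.1  0.7 -0.1 -0.7 -0.4  0.  -0.1 -0.7
  0.   0.  -0.9  0.6  1.  -0.8 -1.  -0.2 -0.4  0.9  0.5  0.7 -0.1  0.4
 -0.1  0.7]
[ 0.54955898 -0.00109002  0.137     ]
[ 0.50353575 -0.07843252  0.125     ]
```

```bash
cat >> h.py <<'E'
from scipy.spatial.transform import Rotation as Ro
def axes():
    s=ctrl.get_state(); return s,Ro.from_rotvec(s["tool_rot"]).as_matrix()
def rep(target=None,yawdir=None):
    s,R=axes(); print("t",round(s["time"],2),"pos",np.round(s["position"]*1000,1),"F",np.round(s["ft_force"],1),"M",np.round(s["torque"],2),"grip",round(s["grip_width"],3)); print("axes x",np.round(R[:,0],3),"y",np.round(R[:,1],3),"z",np.round(R[:,2],3))
    if target is not None: print("shift tool mm",np.round(R.T@(np.asarray(target)-s["position"])*1000,1))
    return s,R
E
python3 - <<'E'
from h import *
s,R=rep([.5496,-.0011,.25]); print(np.round(np.linalg.norm([.5,.08]),2))
yd=np.array([-.511,-.859,0]);xd=np.array([.859,-.511,0])
for d in (yd,-yd,xd,-xd,np.array([0,-1,0]),np.array([0,1,0])):
    Rt=np.column_stack([np.cross([0,0,-1],d),[0,0,-1],d]); print(d,np.round(R.T@Rt@np.array([0,0,0]),1),np.round((Ro.from_matrix(R.T@Rt)).as_rotvec(),3))
E
```

```text
t 0.1 pos [ 158.  -630.   190.5] F [-0.8  0.7  0.6] M [-0.03  0.03 -0.02] grip 1.002
axes x [-0.97  -0.243  0.   ] y [-0.001  0.002 -1.   ] z [ 0.243 -0.97  -0.002]
shift tool mm [-532.9  -58.7 -514.8]
0.51
[-0.511 -0.859  0.   ] [0. 0. 0.] [0.002 0.782 0.001]
[ 0.511  0.859 -0.   ] [0. 0. 0.] [ 1.000e-03 -2.359e+00 -2.000e-03]
[ 0.859 -0.511  0.   ] [0. 0. 0.] [ 0.002 -0.788 -0.001]
[-0.859  0.511 -0.   ] [0. 0. 0.] [1.000e-03 2.353e+00 2.000e-03]
[ 0 -1  0] [0. 0. 0.] [0.002 0.246 0.   ]
[0 1 0] [0. 0. 0.] [ 0.000e+00 -2.896e+00 -2.000e-03]
```

```bash
python3 - <<'E'
from h import *
def ray(n,u,z):
    c=C[n]; d=c["R"].T@np.linalg.inv(c["camera_matrix"])@np.array([*u,1]); o=-c["R"].T@c["t"]; return o+d*(z-o[2])/d[2]
print(ray("top",(210,176),0),ray("top",(430,182),0), ray("top",(290,103),.2))
print(ray("top",(545,130),.1))
E
```

```text
[0.66493156 0.12771907 0.        ] [ 0.65833042 -0.29508511  0.        ] [ 0.73769069 -0.03722858  0.2       ]
[ 0.73036874 -0.47753616  0.1       ]
```

Call:
play_rows --translation '[[0,-6,0],[0,-6,0],[0,-6,0],[0,-6,0],[0,-6,0],[0,-6,0],[0,-6,0],[0,-6,0],[0,-6,0],[0,-6,0]]' --turn '[[0,-0.0788,0],[0,-0.0788,0],[0,-0.0788,0],[0,-0.0788,0],[0,-0.0788,0],[0,-0.0788,0],[0,-0.0788,0],[0,-0.0788,0],[0,-0.0788,0],[0,-0.0788,0]]' --fingers '[-1,-1,-1,-1,-1,-1,-1,-1,-1,-1]'

```text
time: 0.93
position: [0.158, -0.6302, 0.2511]
tool_rot: [-0.908, 1.591, -1.589]
ft_force: [0.1, 0.2, 0.6]
grip_width: 0.328
```

Call:
play_rows --translation '[[-20,0,0.8],[-38,0,0.8],[-38,0,0.8],[-38,0,0.8],[-38,0,0.8],[-38,0,0.8],[-38,0,0.8],[-38,0,0.8],[-38,0,0.8],[-38,0,0.8]]' --turn '[[0,0,0],[0,0,0],[0,0,0],[0,0,0],[0,0,0],[0,0,0],[0,0,0],[0,0,0],[0,0,0],[0,0,0]]' --fingers '[-1,-1,-1,-1,-1,-1,-1,-1,-1,-1]'

```text
time: 1.77
position: [0.3506, -0.3216, 0.2512]
tool_rot: [-0.906, 1.593, -1.593]
ft_force: [0.5, -0.5, -0.4]
grip_width: 0.002
```

Call:
play_rows --translation '[[-38,0,0.8],[-38,0,0.8],[-38,0,0.8],[-38,0,0.8],[-38,0,0.8],[-38,0,0.8],[-38,0,0.8],[-38,0,0.8],[-38,0,0.8],[-30,0,0.8]]' --turn '[[0,0,0],[0,0,0],[0,0,0],[0,0,0],[0,0,0],[0,0,0],[0,0,0],[0,0,0],[0,0,0],[0,0,0]]' --fingers '[-1,-1,-1,-1,-1,-1,-1,-1,-1,-1]'

```text
time: 2.6
position: [0.5481, -0.0048, 0.2514]
tool_rot: [-0.906, 1.592, -1.591]
ft_force: [0.6, -0.5, 0.6]
grip_width: 0.002
```

```bash
python3 - <<'E'
from h import *
s,R=rep([.5496,-.0011,.137])
im=ctrl.get_image("wrist"); cv2.imwrite("pics/w1.png",im)
im=ctrl.get_image("top"); cv2.imwrite("pics/t1.png",im)
E
```

```text
t 2.6 pos [548.1  -4.8 251.4] F [ 0.6 -0.5  0.6] M [ 0.01 -0.11 -0.04] grip 0.002
axes x [-0.51  -0.86  -0.001] y [ 0.     0.001 -1.   ] z [ 0.86 -0.51 -0.  ]
shift tool mm [ -3.9 114.4  -0.6]
```

View pics/w1.png

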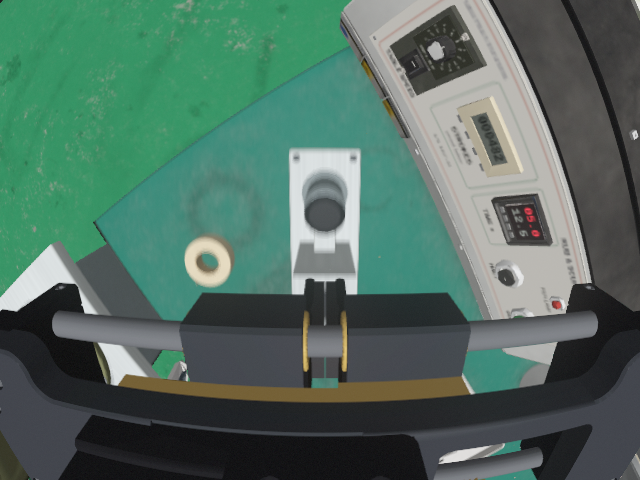

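Call:
play_rows --translation '[[-1,10,0],[-2,20,-0.2],[-1,20,-0.2],[0,20,0],[0,15,0],[0,10,0],[0,5,0],[0,3,0],[0,2,0],[0,0,0]]' --turn '[[0,0,0],[0,0,0],[0,0,0],[0,0,0],[0,0,0],[0,0,0],[0,0,0],[0,0,0],[0,0,0],[0,0,0]]' --fingers '[-1,-1,-1,-1,-1,-1,-1,-1,-1,-1]'

```text
time: 3.53
position: [0.5493, -0.0046, 0.1468]
tool_rot: [-0.905, 1.592, -1.594]
ft_force: [0.2, -0.6, -0.2]
grip_width: 0.003
```

```bash
python3 - <<'E'
from h import *
s,R=rep([.5496,-.0011,.121])
im=ctrl.get_image("scene"); cv2.imwrite("pics/s2.png",cv2.resize(im[200:340,220:400],None,fx=4,fy=4,interpolation=cv2.INTER_CUBIC))
E
```

```text
t 3.53 pos [549.3  -4.6 146.8] F [ 0.2 -0.6 -0.2] M [ 0.01 -0.03  0.05] grip 0.003
axes x [-0.512 -0.859 -0.   ] y [ 0.001 -0.    -1.   ] z [ 0.859 -0.512  0.001]
shift tool mm [-3.2 25.8 -1.6]
```

View pics/s2.png

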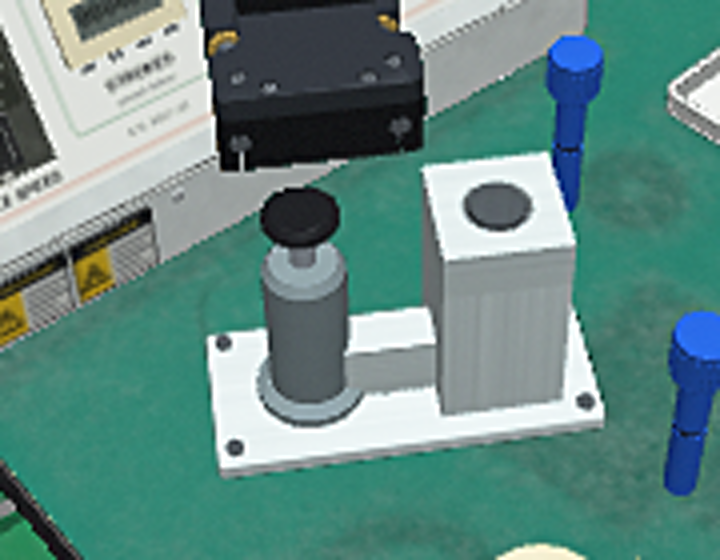

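```bash
python3 - <<'E'
from h import *
s,R=axes()
for p in (s["position"],s["position"]+[0,0,.019],s["position"]+[0,0,.07],np.array([.5496,-.0011,.137])): print((proj("scene",p)-[220,200])*4)
print(s["position"])
im=ctrl.get_image("scene"); cv2.imwrite("pics/s3.png",im)
im=ctrl.get_image("top"); cv2.imwrite("pics/t3.png",im)
im=ctrl.get_image("wrist"); cv2.imwrite("pics/w3.png",im)
E
```

```text
[302.99898361 191.46413003]
[300.97369867 160.69403423]
[295.16456776  72.43607574]
[297.78264819 210.7530501 ]
[ 0.54950463 -0.00452756  0.1470432 ]
```

View pics/s3.png

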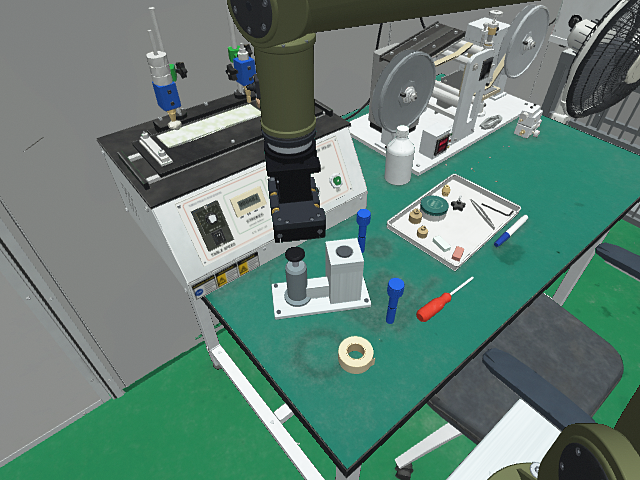

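View pics/w3.png

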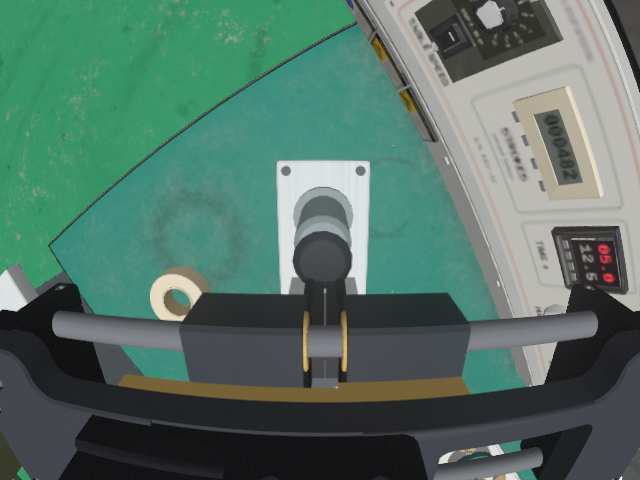

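Call:
play_rows --translation '[[-2,0,-1],[-1.5,2,-0.5],[0,3,0],[0,4,0],[0,4,0],[0,4,0],[0,4,0],[0,4,0],[0,2,0],[0,0,0]]' --turn '[[0,0,0],[0,0,0],[0,0,0],[0,0,0],[0,0,0],[0,0,0],[0,0,0],[0,0,0],[0,0,0],[0,0,0]]' --fingers '[-1,-1,-1,-1,-1,-1,-1,-1,-1,-1]'

```text
time: 4.57
position: [0.5491, -0.0006, 0.1187]
tool_rot: [-0.906, 1.594, -1.592]
ft_force: [-0.4, -0.6, -0.0]
grip_width: 0.004
```

```bash
python3 - <<'E'
from h import *
s,R=rep([.5496,-.0011,.121])
im=ctrl.get_image("scene"); cv2.imwrite("pics/s4.png",cv2.resize(im[200:340,220:400],None,fx=4,fy=4,interpolation=cv2.INTER_CUBIC))
E
```

```text
t 4.57 pos [549.1  -0.6 118.7] F [-0.4 -0.6 -0. ] M [-0.04 -0.05  0.01] grip 0.004
axes x [-0.512 -0.859  0.   ] y [-0.001  0.    -1.   ] z [ 0.859 -0.512 -0.001]
shift tool mm [ 0.2 -2.3  0.6]
```

View pics/s4.png

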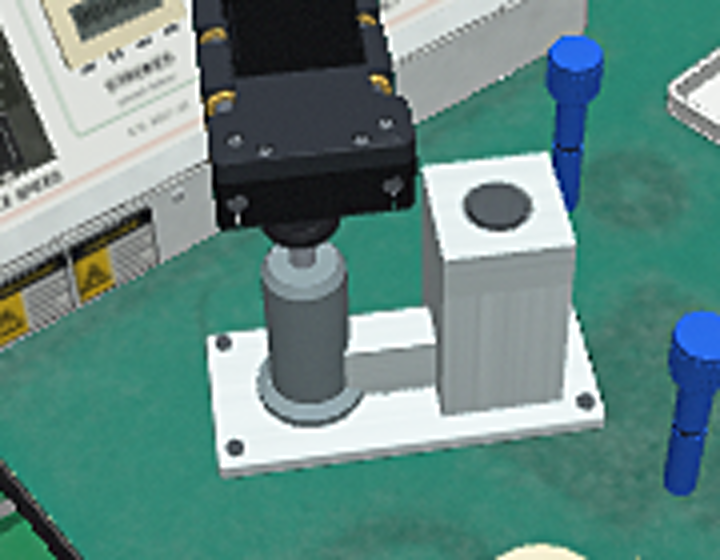

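```bash
cat >> h.py <<'E'
def wproj(ci,X):
    p=ci["R"]@np.asarray(X)+ci["t"]; K=ci["camera_matrix"]; th=np.arctan2(np.hypot(p[0],p[1]),p[2]); r=th*K[0,0]; h=np.hypot(p[0],p[1]); return np.array([K[0,2]+r*p[0]/h,K[1,2]+r*p[1]/h])
E
python3 - <<'E'
from h import *
s,R=axes(); ci=ctrl.camera_info("wrist"); im=ctrl.get_image("wrist"); print(ci)
t=ctrl.get_image("top")
for p in (s["position"],s["position"]+[0,0,.019],s["position"]+[0,0,.07],np.array([.5496,-.0011,.137]),np.array([.5035,-.0784,.126])): print(wproj(ci,p),proj("top",p))
cv2.imwrite("pics/w5.png",im)
cv2.imwrite("pics/t5.png",cv2.resize(t[150:320,200:400],None,fx=4,fy=3.5,interpolation=cv2.INTER_CUBIC))
E
```

```text
{'camera_matrix': array([[371.64829954,   0.        , 324.56647464],
       [  0.        , 371.64829954, 239.44670244],
       [  0.        ,   0.        ,   1.        ]]), 'R': array([[ 0.85953694, -0.51107128, -0.00154984],
       [-0.48959258, -0.82427571,  0.28437414],
       [-0.14661295, -0.24367129, -0.95871213]]), 't': array([-0.4731937 ,  0.25514933,  0.40335812])}
[323.06604172 275.90222543] [268.83086704 227.0888225 ]
[322.87030726 289.74523274] [267.73046462 225.41089623]
[322.12830098 342.82442586] [264.54919738 220.56000554]
[323.71409557 289.42262614] [268.0972038  225.39296108]
[323.73869866 405.40626278] [314.20614411 254.32343203]
```

View pics/w5.png

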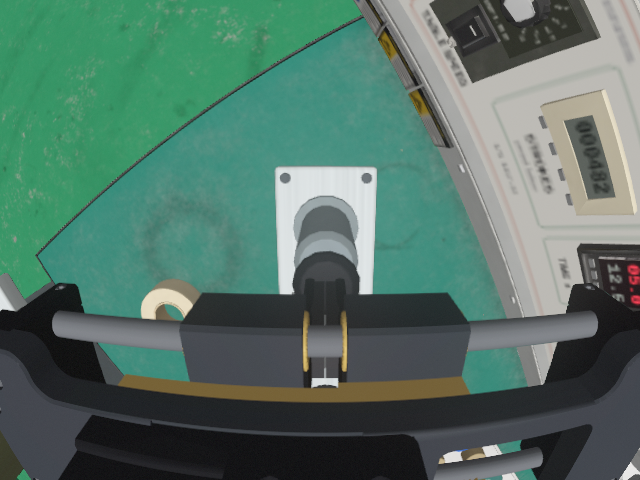

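View pics/t5.png

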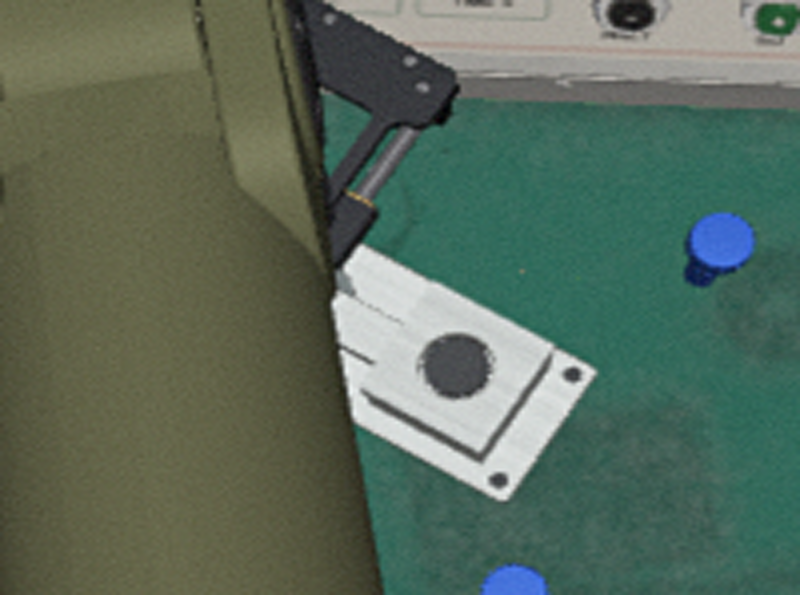

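```bash
python3 - <<'E'
from h import *
im=cv2.imread("pics/w5.png"); cv2.imwrite("pics/w5c.png",cv2.resize(cv2.convertScaleAbs(im[210:310,265:385],alpha=1.6,beta=20),None,fx=6,fy=6,interpolation=cv2.INTER_CUBIC))
s,R=rep(); ci=ctrl.camera_info("wrist")
for z in (.137,.121):
  P=[wproj(ci,np.array([.5496+.018*np.cos(a),-.0011+.018*np.sin(a),z])) for a in np.linspace(0,6.28,60)]; P=np.array(P); print(z,P.min(0),P.max(0),(P.min(0)-[265,210])*6,(P.max(0)-[265,210])*6)
E
```

```text
t 4.72 pos [ 5.497e+02 -5.000e-01  1.196e+02] F [0.6 0.1 0. ] M [-0.03 -0.06  0.03] grip 0.008
axes x [-0.511 -0.859 -0.   ] y [ 0. -0. -1.] z [ 0.859 -0.511  0.   ]
0.137 [288.71123395 256.79941614] [357.72412135 319.63484387] [142.26740367 280.79649682] [556.34472812 657.80906321]
0.121 [291.29326794 247.15008357] [355.38332412 306.35065209] [157.75960761 222.90050142] [542.29994471 578.10391257]
```

View pics/w5c.png

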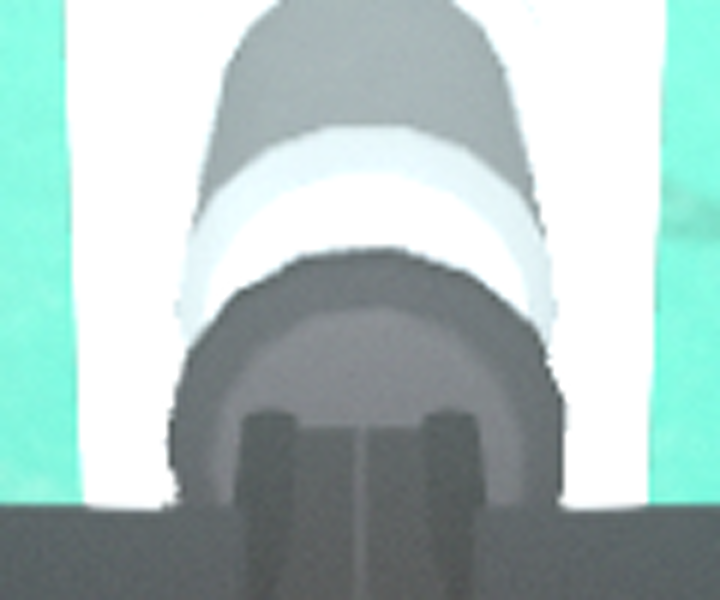

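```bash
python3 - <<'E'
from h import *
s,R=rep(); p=s["position"]
for k in (.07,.05,.035):
  print(k,[np.round((proj("scene",p+R@np.array([a,-k,b]))-[220,200])*4) for b in (-.095,-.0585,0) for a in (-.0375,.0375)])
im=ctrl.get_image("scene")
cv2.imwrite("pics/s6.png",cv2.resize(cv2.convertScaleAbs(im[190:280,255:335],alpha=1.8,beta=25),None,fx=7,fy=6.5,interpolation=cv2.INTER_CUBIC))
E
```

```text
t 4.72 pos [ 5.497e+02 -5.000e-01  1.196e+02] F [0.6 0.1 0. ] M [-0.03 -0.06  0.03] grip 0.008
axes x [-0.511 -0.859 -0.   ] y [ 0. -0. -1.] z [ 0.859 -0.511  0.   ]
0.07 [array([221., 304.]), array([414., 280.]), array([213., 235.]), array([400., 213.]), array([202., 135.]), array([378., 115.])]
0.05 [array([225., 337.]), array([414., 314.]), array([217., 269.]), array([400., 247.]), array([206., 169.]), array([379., 149.])]
0.035 [array([228., 362.]), array([414., 338.]), array([220., 293.]), array([400., 271.]), array([209., 193.]), array([379., 173.])]
```

View pics/s6.png

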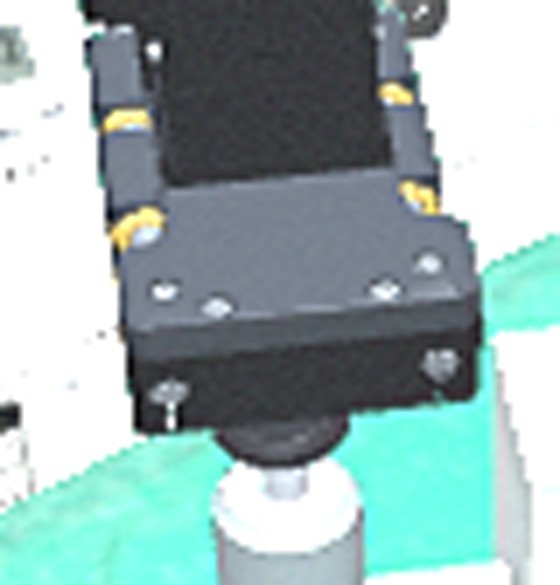

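```bash
python3 - <<'E'
from h import *
s,R=rep(); ci=ctrl.camera_info("wrist")
q=[.52655,-.03976,2.60482]
for p in [(.042,-.095,.012),(-.042,-.095,.012)]: print(wproj(ci,local(*q,p)))
# solve camera xyz shift from observed
obs=[((.042,-.095,.012),(377,168)),((-.042,-.095,.012),(276,168))]
print("cam", -ci["R"].T@ci["t"], "tcp->cam tool", R.T@(-ci["R"].T@ci["t"]-s["position"]))
def f(d): 
    return np.concatenate([wproj(ci,local(*q,p)-d)-u for p,u in obs]+[[wproj(ci,np.array([.5496,-.0011,.132])-d)[0]-326.3]])
print(least_squares(f,[0,0,0]).x)
E
```

```text
t 4.77 pos [ 5.498e+02 -5.000e-01  1.197e+02] F [ 0.5 -0.1 -0.2] M [-0.01 -0.05 -0.  ] grip 0.008
axes x [-0.512 -0.859 -0.   ] y [ 0. -0. -1.] z [ 0.859 -0.512  0.   ]
[272.29868585 169.10155995]
[375.15281587 169.11125679]
cam [0.59099273 0.06682363 0.31398272] tcp->cam tool [-0.07898361 -0.1943011   0.00102939]
[ 18499.7391817   34622.31633243 408229.60070748]
```

Call:
play_rows --translation '[[0,1,0],[0,1,0],[0,1,0],[0,1,0],[0,1,0],[0,1,0],[0,0,0],[0,0,0],[0,0,0],[0,0,0]]' --turn '[[0,0,0],[0,0,0],[0,0,0],[0,0,0],[0,0,0],[0,0,0],[0,0,0],[0,0,0],[0,0,0],[0,0,0]]' --fingers '[-1,-1,-1,-1,-1,-1,-1,-1,-1,-1]'

```text
time: 5.6
position: [0.5496, -0.0006, 0.1135]
tool_rot: [-0.905, 1.593, -1.593]
ft_force: [0.1, -0.4, -0.1]
grip_width: 0.003
```

```bash
python3 - <<'E'
from h import *
s,R=rep(); ci=ctrl.camera_info("wrist"); im=ctrl.get_image("wrist")
for k in (0,.01,.02,.03): print(k,[np.round(wproj(ci,s["position"]+R@np.array([a,-k,0])),1) for a in (-.0095,0)])
cv2.imwrite("pics/w7c.png",cv2.resize(cv2.convertScaleAbs(im[210:310,265:385],alpha=2.5,beta=20),None,fx=6,fy=6,interpolation=cv2.INTER_CUBIC))
im=ctrl.get_image("scene")
cv2.imwrite("pics/s7.png",cv2.resize(cv2.convertScaleAbs(im[190:280,255:365],alpha=1.8,beta=0),None,fx=7,fy=6.5,interpolation=cv2.INTER_CUBIC))
E
```

```text
t 5.6 pos [549.6  -0.6 113.5] F [ 0.1 -0.4 -0.1] M [-0.05 -0.1   0.  ] grip 0.003
axes x [-0.512 -0.859  0.   ] y [ 0. -0. -1.] z [ 0.859 -0.512  0.   ]
0 [array([323., 260.]), array([323. , 275.9])]
0.01 [array([322.9, 266.4]), array([322.9, 282.9])]
0.02 [array([322.8, 273.4]), array([322.8, 290.5])]
0.03 [array([322.7, 281.1]), array([322.7, 298.9])]
```

View pics/w7c.png

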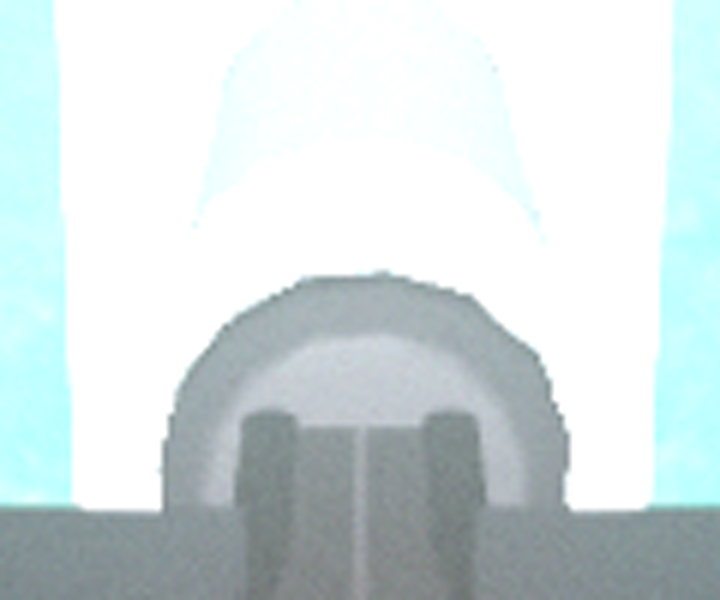

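View pics/s7.png

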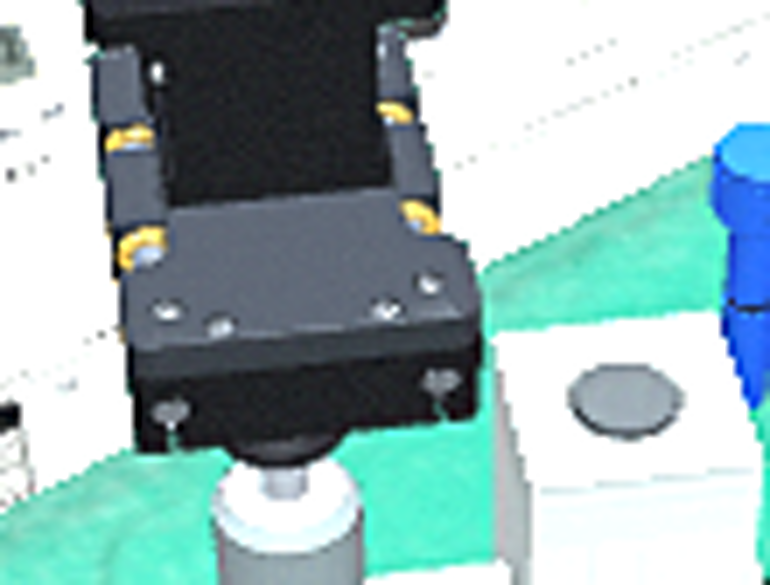

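Call:
play_rows --translation '[[0,1,0],[0,1,0],[0,1,0],[0,1,0],[0,1,0],[0,1,0],[0,1,0],[0,1,0],[0,0,0],[0,0,0]]' --turn '[[0,0,0],[0,0,0],[0,0,0],[0,0,0],[0,0,0],[0,0,0],[0,0,0],[0,0,0],[0,0,0],[0,0,0]]' --fingers '[-1,-1,-1,-1,-1,-1,-1,-1,-1,-1]'

```text
time: 6.53
position: [0.5496, -0.0006, 0.106]
tool_rot: [-0.906, 1.592, -1.593]
ft_force: [-1.7, -0.4, 4.1]
grip_width: 0.003
```

Call:
play_rows --translation '[[0,1.5,0],[0,2,0],[0,2,0],[0,2,0],[0,2,0],[0,2,0],[0,1.5,0],[0,0,0],[0,0,0],[0,0,0]]' --turn '[[0,0,0],[0,0,0],[0,0,0],[0,0,0],[0,0,0],[0,0,0],[0,0,0],[0,0,0],[0,0,0],[0,0,0]]' --fingers '[-1,-1,-1,-1,-1,-1,-1,-1,-1,-1]'

```text
time: 7.37
position: [0.5496, -0.0006, 0.0935]
tool_rot: [-0.906, 1.592, -1.593]
ft_force: [-4.8, -1.0, 9.1]
grip_width: 0.004
```

```bash
python3 - <<'E'
from h import *
s,R=rep()
im=ctrl.get_image("scene")
cv2.imwrite("pics/s8.png",cv2.resize(cv2.convertScaleAbs(im[190:280,255:365],alpha=1.6,beta=0),None,fx=7,fy=6.5,interpolation=cv2.INTER_CUBIC))
E
```

```text
t 7.37 pos [549.6  -0.6  93.5] F [-4.8 -1.   9.1] M [-0.07  0.78  0.01] grip 0.004
axes x [-0.512 -0.859  0.001] y [-0.    -0.001 -1.   ] z [ 0.859 -0.512  0.   ]
```

View pics/s8.png

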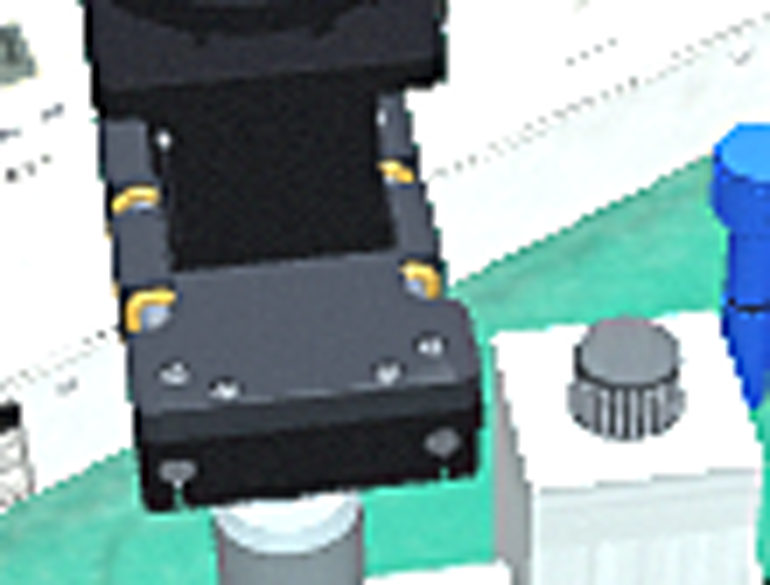

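Call:
play_rows --translation '[[0,1,0],[0,1,0],[0,1,0],[0,1,0],[0,0.5,0],[0,0.5,0],[0,0,0],[0,0,0],[0,0,0],[0,0,0]]' --turn '[[0,0,0],[0,0,0],[0,0,0],[0,0,0],[0,0,0],[0,0,0],[0,0,0],[0,0,0],[0,0,0],[0,0,0]]' --fingers '[-1,-1,-1,-1,-1,-1,-1,-1,-1,-1]'

```text
time: 8.25
position: [0.5498, -0.0006, 0.0902]
tool_rot: [-0.906, 1.592, -1.594]
ft_force: [-8.3, -0.5, 18.6]
grip_width: 0.004
```

```bash
python3 - <<'E'
from h import *
s,R=rep()
im=ctrl.get_image("scene")
cv2.imwrite("pics/s9.png",cv2.resize(cv2.convertScaleAbs(im[190:280,255:365],alpha=1.6,beta=0),None,fx=7,fy=6.5,interpolation=cv2.INTER_CUBIC))
E
```

```text
t 8.25 pos [549.8  -0.6  90.2] F [-8.3 -0.5 18.6] M [-0.19  1.72  0.  ] grip 0.004
axes x [-0.512 -0.859  0.001] y [ 0.    -0.002 -1.   ] z [ 0.859 -0.512  0.001]
```

View pics/s9.png

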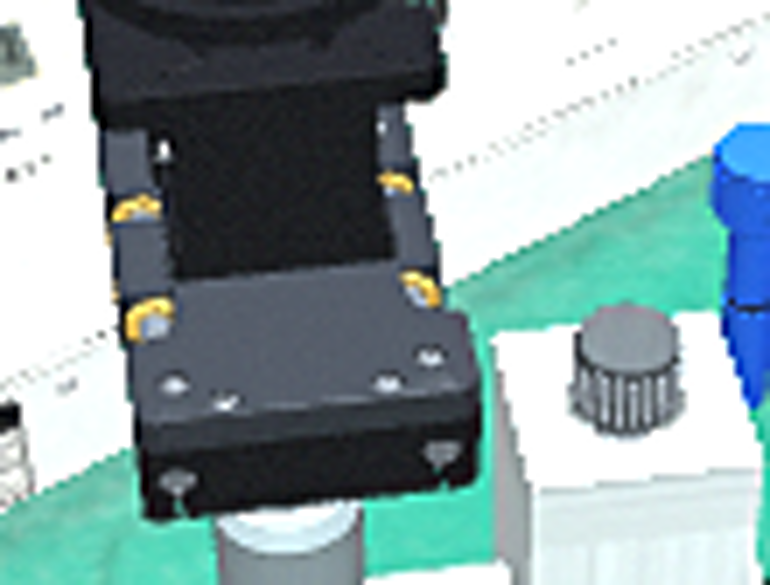

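Call:
play_rows --translation '[[0,0.5,0],[0,0.5,0],[0,0,0],[0,0,0],[0,0,0],[0,0,0],[0,0,0],[0,0,0],[0,0,0],[0,0,0]]' --turn '[[0,0,0],[0,0,0],[0,0,0],[0,0,0],[0,0,0],[0,0,0],[0,0,0],[0,0,0],[0,0,0],[0,0,0]]' --fingers '[-1,-1,-1,-1,-1,-1,-1,-1,-1,-1]'

```text
time: 9.13
position: [0.5498, -0.0006, 0.0901]
tool_rot: [-0.906, 1.591, -1.595]
ft_force: [-9.7, -0.8, 26.2]
grip_width: 0.008
```

Call:
play_rows --translation '[[0,-2,0],[0,-3,0],[0,-4,0],[0,-4,0],[0,-4,0],[0,-8,0],[0,-15,0],[0,-15,0],[0,-15,0],[0,-15,0]]' --turn '[[0,0,0],[0,0,0],[0,0,0],[0,0,0],[0,0,0],[0,0,0],[0,0,0],[0,0,0],[0,0,0],[0,0,0]]' --fingers '[-1,-1,-1,-1,-1,-1,-1,-1,-1,-1]'

```text
time: 9.97
position: [0.5495, -0.0005, 0.1722]
tool_rot: [-0.905, 1.593, -1.592]
ft_force: [0.6, -0.7, 1.0]
grip_width: 0.002
```

```bash
python3 - <<'E'
from h import *
s,R=rep([.5035,-.0784,.175])
im=ctrl.get_image("scene")
cv2.imwrite("pics/s10.png",cv2.resize(cv2.convertScaleAbs(im[190:300,265:365],alpha=1.5,beta=0),None,fx=6,fy=5.4,interpolation=cv2.INTER_CUBIC))
im=ctrl.get_image("wrist");cv2.imwrite("pics/w10.png",im)
E
```

```text
t 9.97 pos [ 5.495e+02 -5.000e-01  1.722e+02] F [ 0.6 -0.7  1. ] M [-0.06 -0.1   0.03] grip 0.002
axes x [-0.511 -0.859 -0.   ] y [-0.  0. -1.] z [ 0.859 -0.511 -0.   ]
shift tool mm [90.5 -2.8  0.3]
```

View pics/s10.png

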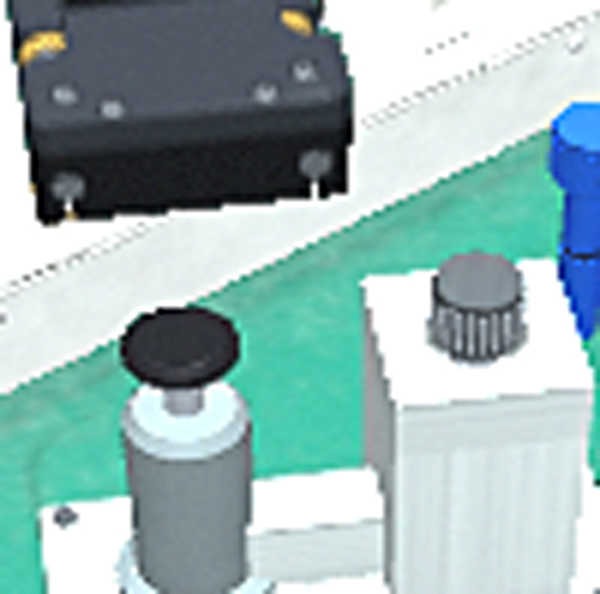

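View pics/w10.png

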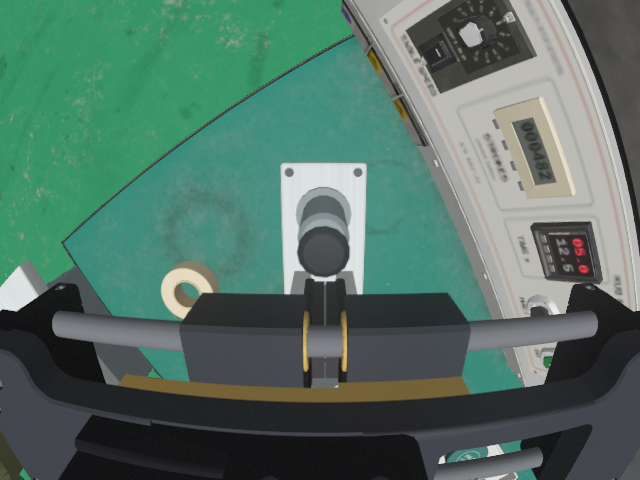

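Call:
play_rows --translation '[[5,0,0],[12,0,0],[15,0,0],[15,0,0],[15,0,0],[15,0,0],[9,0,0],[4.5,0,0.3],[0,0,0],[0,0,0]]' --turn '[[0,0,0],[0,0,0],[0,0,0],[0,0,0],[0,0,0],[0,0,0],[0,0,0],[0,0,0],[0,0,0],[0,0,0]]' --fingers '[0.2,0.2,0.2,0.2,0.2,0.2,0.2,0.2,0.2,0.2]'

```text
time: 10.9
position: [0.5036, -0.078, 0.1712]
tool_rot: [-0.905, 1.593, -1.592]
ft_force: [1.4, 1.0, -0.4]
grip_width: 0.582
```

```bash
python3 - <<'E'
from h import *
s,R=rep([.5035,-.0784,.175]); ci=ctrl.camera_info("wrist"); im=ctrl.get_image("wrist");cv2.imwrite("pics/w11.png",im)
for z in (.125,.150): print(z,wproj(ci,[.5035,-.0784,z]))
for k in (0,.019,.03): print(k,[np.round(wproj(ci,s["position"]+R@np.array([a,-k,b])),1) for a in (-.0095,.0095) for b in (-.026,.026)])
im=ctrl.get_image("scene")
cv2.imwrite("pics/s11.png",cv2.resize(cv2.convertScaleAbs(im[180:300,275:405],alpha=1.5,beta=0),None,fx=6,fy=5,interpolation=cv2.INTER_CUBIC))
E
```

```text
t 10.9 pos [503.6 -78.  171.2] F [ 1.4  1.  -0.4] M [-0.03 -0.04  0.02] grip 0.582
axes x [-0.511 -0.859 -0.   ] y [-0.  0. -1.] z [ 0.859 -0.511 -0.   ]
shift tool mm [ 0.4 -3.8  0.1]
0.125 [323.57660821 250.81633682]
0.15 [323.41659703 263.4862643 ]
0 [array([276.4, 259.8]), array([369.6, 259.9]), array([277.9, 290.8]), array([368.2, 291. ])]
0.019 [array([271.9, 272.3]), array([373.8, 272.4]), array([273.7, 305.6]), array([372.1, 305.7])]
0.03 [array([268.8, 280.7]), array([376.6, 280.8]), array([271. , 315.4]), array([374.6, 315.5])]
```

View pics/w11.png

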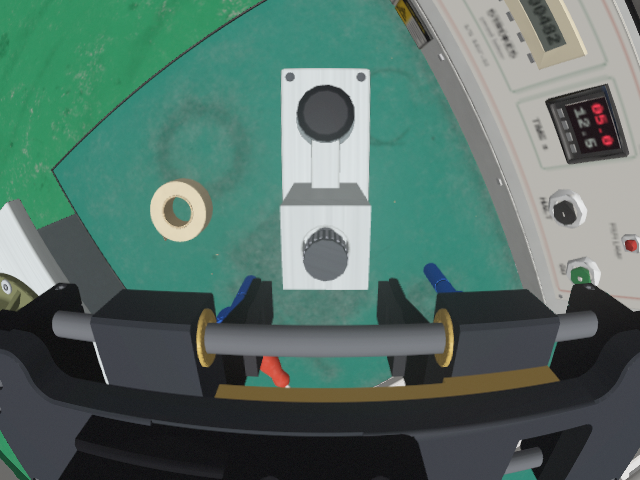

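View pics/s11.png

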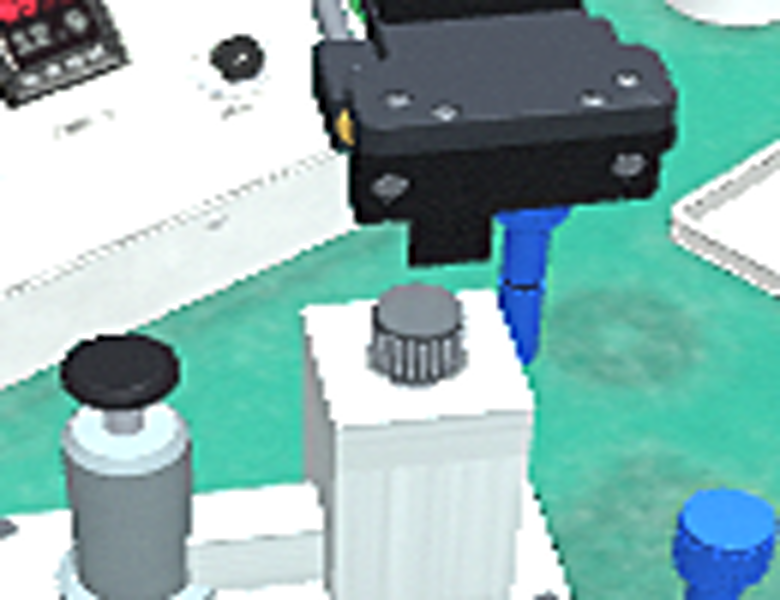

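```bash
python3 - <<'E'
from h import *
s,R=rep(); ci=ctrl.camera_info("wrist")
q=[.52655,-.03976,2.60482]
L=[((-.042,-.095,.012),(370,69)),((.042,-.095,.012),(281,69)),((-.03,.015,.125),(371,206)),((.03,.015,.125),(281,206)),((-.03,.075,.125),(369.5,289)),((.03,.075,.125),(279,289)),((0,.045,.150),(325.5,254)),((0,-.045,.137),(326,112))]
for p,u in L: print(p,np.round(wproj(ci,local(*q,p)),1),u)
def f(d,n=6):
    Rr=Ro.from_rotvec(d[3:]).as_matrix()
    return np.concatenate([wproj({**ci,"R":Rr@ci["R"],"t":Rr@ci["t"]},local(*q,p)-d[:3])-u for p,u in L])
r=least_squares(f,np.zeros(6),x_scale=[.01]*3+[.02]*3); print(np.round(r.x,4),np.round(r.fun,1))
r=least_squares(lambda d:f(np.r_[d,0,0,0]),np.zeros(3)); print(np.round(r.x,4),np.round(r.fun,1))
E
```

```text
t 11.0 pos [503.9 -77.4 171.4] F [0.3 0.8 0.1] M [-0.05 -0.1   0.02] grip 0.591
axes x [-0.51  -0.86  -0.001] y [ 0.     0.001 -1.   ] z [ 0.86 -0.51 -0.  ]
(-0.042, -0.095, 0.012) [369.2  70.9] (370, 69)
(0.042, -0.095, 0.012) [279.5  70.8] (281, 69)
(-0.03, 0.015, 0.125) [369.  208.8] (371, 206)
(0.03, 0.015, 0.125) [278.6 208.6] (281, 206)
(-0.03, 0.075, 0.125) [365.8 291.6] (369.5, 289)
(0.03, 0.075, 0.125) [281.6 291.5] (279, 289)
(0, 0.045, 0.15) [323.6 264.4] (325.5, 254)
(0, -0.045, 0.137) [323.8 116.2] (326, 112)
[-0.0059 -0.0051  0.0004 -0.0172 -0.0061  0.0032] [ 0.1  1.1 -0.2  0.5 -0.2 -1.7 -1.  -2.2 -2.2 -0.6  3.3 -1.  -0.1  5.3
  0.3 -1.3]
[-0.0023 -0.0017  0.0012] [ 0.2 -0.5 -0.2 -0.7 -0.5 -1.4 -0.7 -1.6 -2.2 -1.4  4.1 -1.5 -0.2  5.8
 -0.4  0.1]
```

```bash
python3 - <<'E'
from h import *
for z in (.126,.135,.14,.145,.15): print(z,proj("scene",[.5035,-.0784,z]),proj("top",[.5035,-.0784,z]))
im=cv2.imread("pics/w11.png"); cv2.imwrite("pics/w11c.png",cv2.resize(cv2.convertScaleAbs(im[190:310,240:400],alpha=1.3),None,fx=5,fy=5,interpolation=cv2.INTER_CUBIC))
E
```

```text
0.126 [343.94400832 251.124144  ] [314.20614411 254.32343203]
0.135 [344.10243419 247.6498814 ] [314.11003953 253.78164966]
0.14 [344.19155813 245.69540267] [314.05586157 253.47622548]
0.145 [344.28148825 243.72324462] [314.00111052 253.16757051]
0.15 [344.37223553 241.73316628] [313.94577722 252.85563323]
```

View pics/w11c.png

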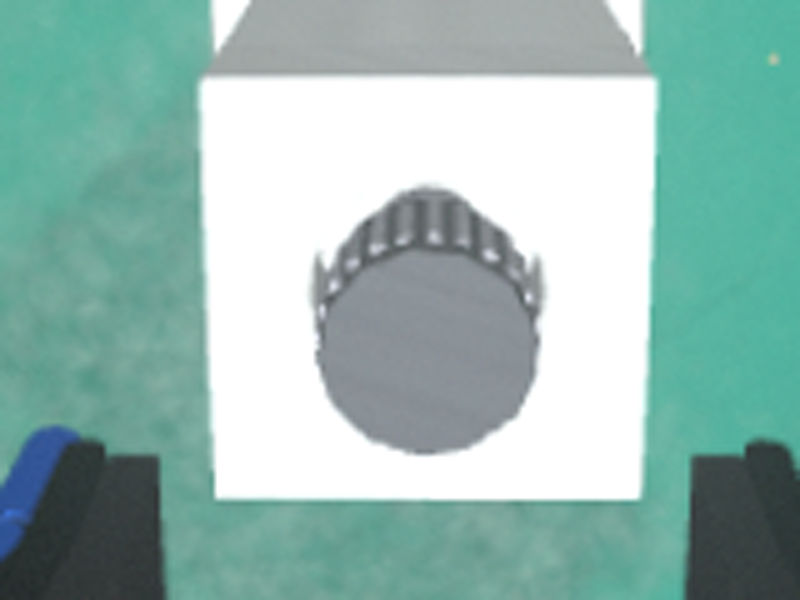

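Call:
play_rows --translation '[[0,3,0.2],[0,7,0.2],[0,9,0],[0,10,0],[0,10,0],[0,9,0],[0,7,0],[0,5,0],[0,0,0],[0,0,0]]' --turn '[[0,0,0],[0,0,0],[0,0,0],[0,0,0],[0,0,0],[0,0,0],[0,0,0],[0,0,0],[0,0,0],[0,0,0]]' --fingers '[0.2,0.2,0.2,0.2,0.2,0.2,0.2,0.2,0.2,0.2]'

```text
time: 11.83
position: [0.5038, -0.0786, 0.1113]
tool_rot: [-0.906, 1.593, -1.592]
ft_force: [-0.6, -0.3, -0.0]
grip_width: 0.6
```

```bash
python3 - <<'E'
from h import *
s,R=rep([.5035,-.0784,.098]); ci=ctrl.camera_info("wrist"); im=ctrl.get_image("wrist");cv2.imwrite("pics/w12.png",cv2.resize(cv2.convertScaleAbs(im[200:320,240:400],alpha=1.3),None,fx=5,fy=5,interpolation=cv2.INTER_CUBIC))
for z in (.125,.150): print(z,wproj(ci,[.5035,-.0784,z]))
p=s["position"]
for k in (0,.02,.03): print(k,[np.round(proj("scene",p+R@np.array([a,-k,-.041])),1) for a in (-.0095,.0095)])
im=ctrl.get_image("scene");print([((np.array(proj("scene",p+R@np.array([a,-.03,-.041])))-[275,180])*[6,5]).round() for a in (-.0095,.0095)])
cv2.imwrite("pics/s12.png",cv2.resize(cv2.convertScaleAbs(im[180:300,275:405],alpha=1.5,beta=10),None,fx=6,fy=5,interpolation=cv2.INTER_CUBIC))
E
```

```text
t 11.83 pos [503.8 -78.6 111.3] F [-0.6 -0.3 -0. ] M [ 0.01 -0.1   0.  ] grip 0.6
axes x [-0.511 -0.859 -0.   ] y [-0.  0. -1.] z [ 0.859 -0.511 -0.   ]
shift tool mm [ 0.  13.3 -0.4]
0.125 [322.11419568 285.59669147]
0.15 [321.71338416 306.94661205]
0 [array([342.9, 273.7]), array([353.3, 272.4])]
0.02 [array([343.2, 266.1]), array([353.9, 264.8])]
0.03 [array([343.4, 262.2]), array([354.2, 260.9])]
[array([410., 411.]), array([475., 405.])]
```

View pics/w12.png

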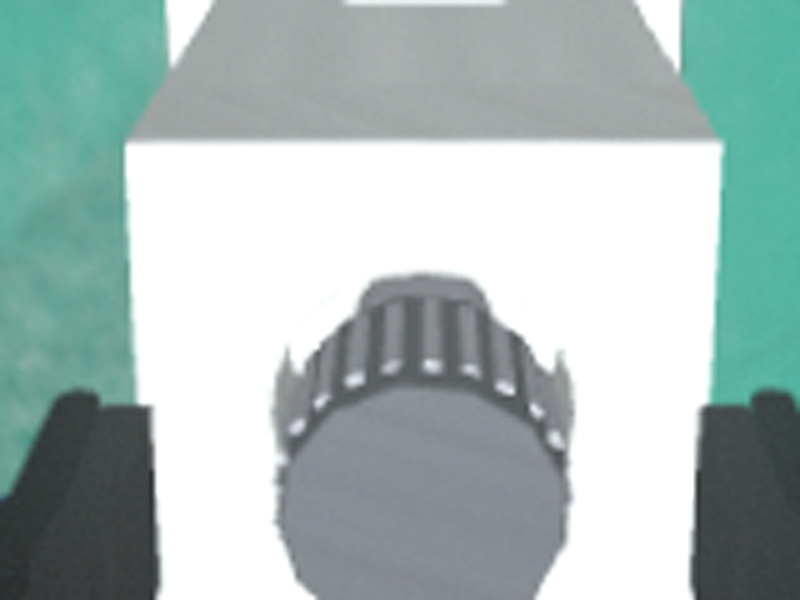

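View pics/s12.png

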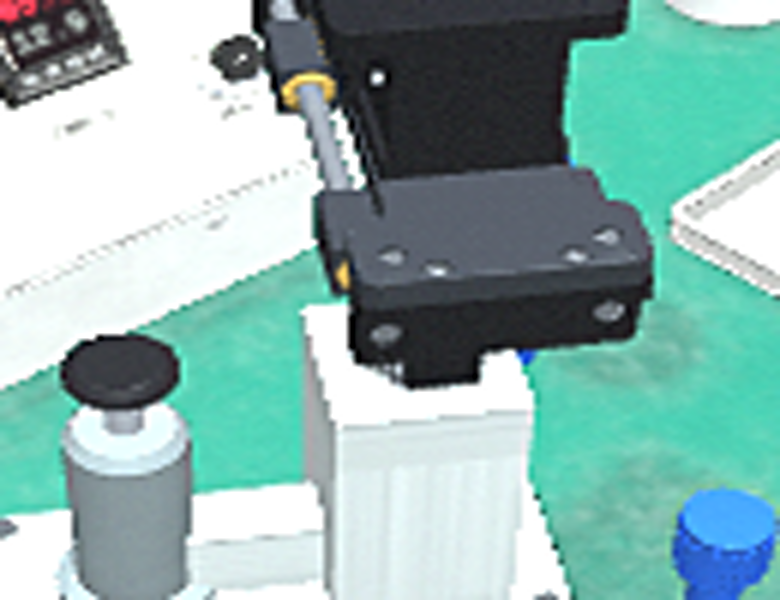

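Call:
play_rows --translation '[[0,2,-0.3],[0,3,0],[0,4,0],[0,2.5,0],[0,0,0],[0,0,0],[0,0,0],[0,0,0],[0,0,0],[0,0,0]]' --turn '[[0,0,0],[0,0,0],[0,0,0],[0,0,0],[0,0,0],[0,0,0],[0,0,0],[0,0,0],[0,0,0],[0,0,0]]' --fingers '[0.2,0.2,0.2,0.2,0.2,0,-0.1,-0.15,-0.2,-0.2]' --grip_force 8

```text
time: 12.77
position: [0.5037, -0.0786, 0.1001]
tool_rot: [-0.905, 1.592, -1.593]
ft_force: [-0.8, -0.5, 0.4]
grip_width: 0.413
```

```bash
python3 - <<'E'
from h import *
s,R=rep([.5035,-.0784,.098]); ci=ctrl.camera_info("wrist"); im=ctrl.get_image("wrist");cv2.imwrite("pics/w13.png",cv2.resize(cv2.convertScaleAbs(im[200:320,240:400],alpha=1.3),None,fx=5,fy=5,interpolation=cv2.INTER_CUBIC))
im=ctrl.get_image("scene")
cv2.imwrite("pics/s13.png",cv2.resize(cv2.convertScaleAbs(im[180:300,275:405],alpha=1.5,beta=10),None,fx=6,fy=5,interpolation=cv2.INTER_CUBIC))
E
```

```text
t 12.77 pos [503.7 -78.6 100.1] F [-0.8 -0.5  0.4] M [ 0.01 -0.01 -0.03] grip 0.413
axes x [-0.512 -0.859  0.   ] y [ 0. -0. -1.] z [ 0.859 -0.512  0.   ]
shift tool mm [-0.   2.1 -0.3]
```

View pics/w13.png

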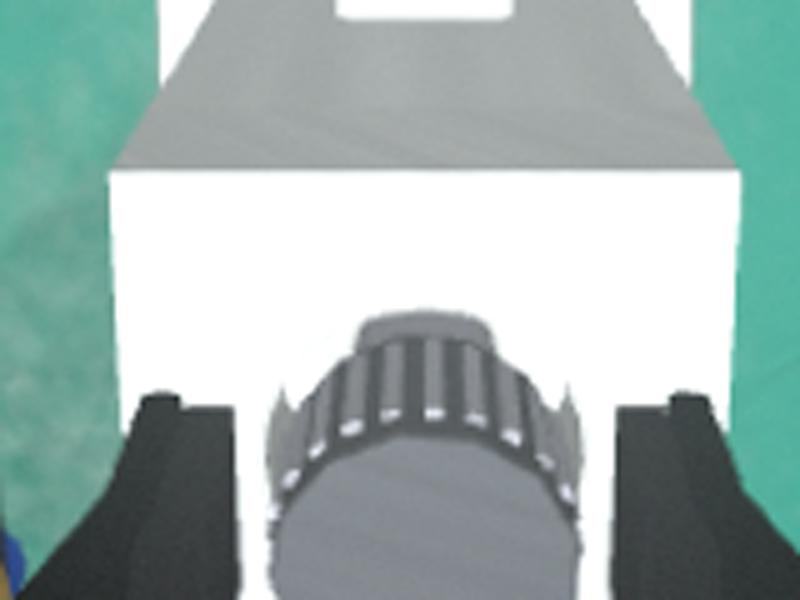

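View pics/s13.png

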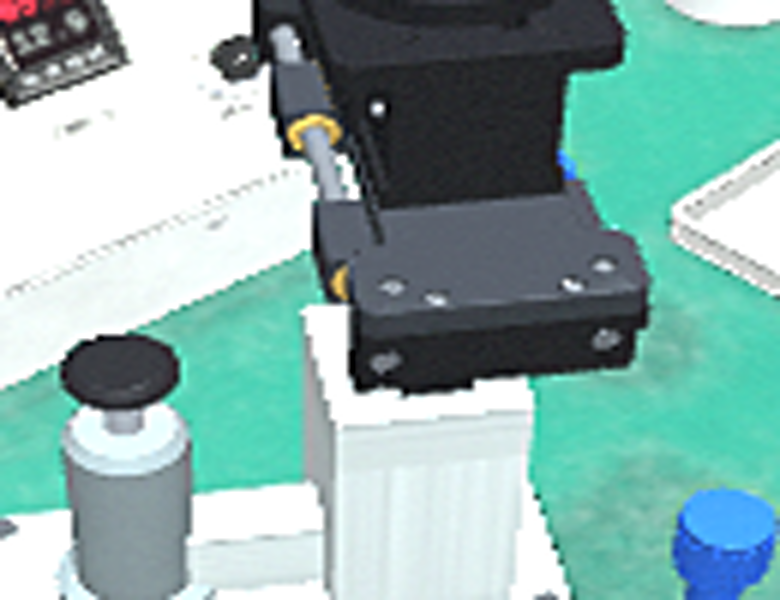

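Call:
play_rows --translation '[[0,0,0],[0,0,0],[0,0,0],[0,0,0],[0,0,0],[0,0,0],[0,0,0],[0,0,0],[0,0,0],[0,0,0]]' --turn '[[0,0,0],[0,0,0],[0,0,0],[0,0,0],[0,0,0],[0,0,0],[0,0,0],[0,0,0],[0,0,0],[0,0,0]]' --fingers '[-0.25,-0.3,-0.32,-0.34,-0.36,-0.4,-0.5,-1,-1,-1]' --grip_force 8

```text
time: 13.7
position: [0.5036, -0.0786, 0.0999]
tool_rot: [-0.905, 1.593, -1.593]
ft_force: [0.2, -0.1, -0.2]
grip_width: 0.323
```

Call:
play_rows --translation '[[0,0,0],[0,0,0],[0,-0.5,0],[0,-1,0],[0,-1.5,0],[0,-2,0],[0,-2,0],[0,-2,0],[0,-2,0],[0,-2,0]]' --turn '[[0,0,0],[0,0,0],[0,0,0],[0,0,0],[0,0,0],[0,0,0],[0,0,0],[0,0,0],[0,0,0],[0,0,0]]' --fingers '[-1,-1,-1,-1,-1,-1,-1,-1,-1,-1]' --grip_force 12

```text
time: 14.53
position: [0.5036, -0.0786, 0.1132]
tool_rot: [-0.905, 1.593, -1.593]
ft_force: [-0.4, -0.6, -1.9]
grip_width: 0.313
```

```bash
python3 - <<'E'
from h import *
s,R=rep([.5036,-.0786,.0999+.038]); im=ctrl.get_image("wrist");cv2.imwrite("pics/w14.png",cv2.resize(cv2.convertScaleAbs(im[200:320,240:400],alpha=1.3),None,fx=5,fy=5,interpolation=cv2.INTER_CUBIC))
E
```

```text
t 14.53 pos [503.6 -78.6 113.2] F [-0.4 -0.6 -1.9] M [-0.04 -0.03  0.01] grip 0.313
axes x [-0.512 -0.859  0.   ] y [ 0. -0. -1.] z [ 0.859 -0.512  0.   ]
shift tool mm [  0.1 -24.7  -0. ]
```

View pics/w14.png

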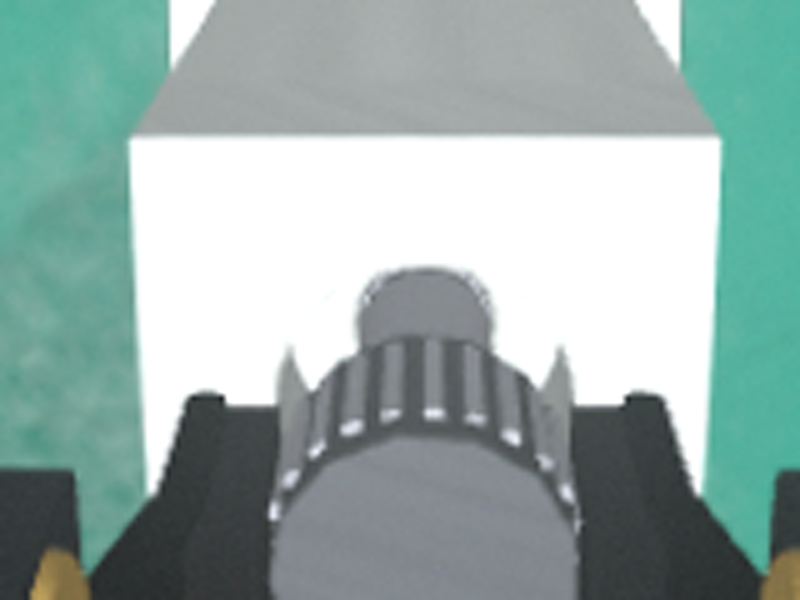

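Call:
play_rows --translation '[[0,-2,0],[0,-2.5,0],[0,-2.5,0],[0,-2.5,0],[0,-2.5,0],[0,-2.5,0],[0,-2.5,0],[0,-2,0],[0,-1,0],[0,0,0]]' --turn '[[0,0,0],[0,0,0],[0,0,0],[0,0,0],[0,0,0],[0,0,0],[0,0,0],[0,0,0],[0,0,0],[0,0,0]]' --fingers '[-1,-1,-1,-1,-1,-1,-1,-1,-1,-1]'

```text
time: 15.42
position: [0.5038, -0.0786, 0.1332]
tool_rot: [-0.905, 1.592, -1.593]
ft_force: [-0.2, 0.6, -1.4]
grip_width: 0.318
```

Call:
play_rows --translation '[[0,-1,0],[0,-1.5,0],[0,-1.5,0],[0,-1,0],[0,0,0],[0,0,0],[0,0,0],[0,0,0],[0,0,0],[0,0,0]]' --turn '[[0,0,0],[0,0,0],[0,0,0],[0,0,0],[0,0,0],[0,0,0],[0,0,0],[0,0,0],[0,0,0],[0,0,0]]' --fingers '[-1,-1,-1,-1,-1,-1,-1,-1,-1,-1]'

```text
time: 16.25
position: [0.5036, -0.0785, 0.1379]
tool_rot: [-0.906, 1.593, -1.593]
ft_force: [0.6, -0.7, -1.7]
grip_width: 0.318
```

```bash
python3 - <<'E'
from h import *
s,R=rep([.5036,-.0786,.0999+.038]); ci=ctrl.camera_info("wrist"); im=ctrl.get_image("wrist");cv2.imwrite("pics/w15.png",cv2.resize(cv2.convertScaleAbs(im[180:300,240:400],alpha=1.3),None,fx=5,fy=5,interpolation=cv2.INTER_CUBIC))
im=ctrl.get_image("scene")
cv2.imwrite("pics/s15.png",cv2.resize(cv2.convertScaleAbs(im[190:280,305:405],alpha=1.5,beta=10),None,fx=8,fy=6.6,interpolation=cv2.INTER_CUBIC))
ci=ctrl.camera_info("wrist")
for z in (.118,.125,.132): print(z,(wproj(ci,local(.5036,-.0786,2.6048,(0,-.008,z)))-[240,180])*5)
print((wproj(ci,local(.52655,-.03976,2.60482,(0,.015,.125)))-[240,180])*5)
E
```

```text
t 16.25 pos [503.6 -78.5 137.9] F [ 0.6 -0.7 -1.7] M [-0.03 -0.05  0.02] grip 0.318
axes x [-0.512 -0.859  0.   ] y [-0. -0. -1.] z [ 0.859 -0.512 -0.   ]
shift tool mm [ 0.  -0.   0.1]
0.118 [416.16957904 356.94694941]
0.125 [415.90264199 375.6468785 ]
0.132 [415.61949568 395.51244399]
[414.54920672 192.78649441]
```

View pics/w15.png

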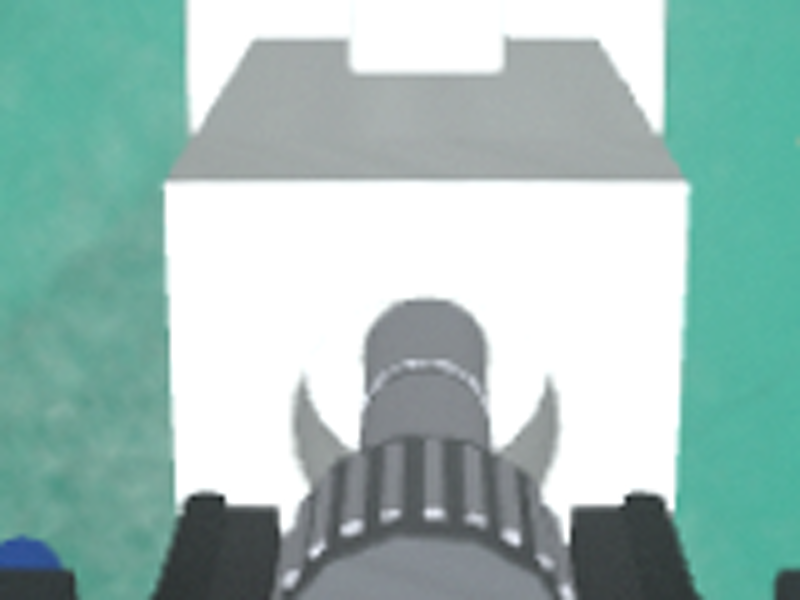

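View pics/s15.png

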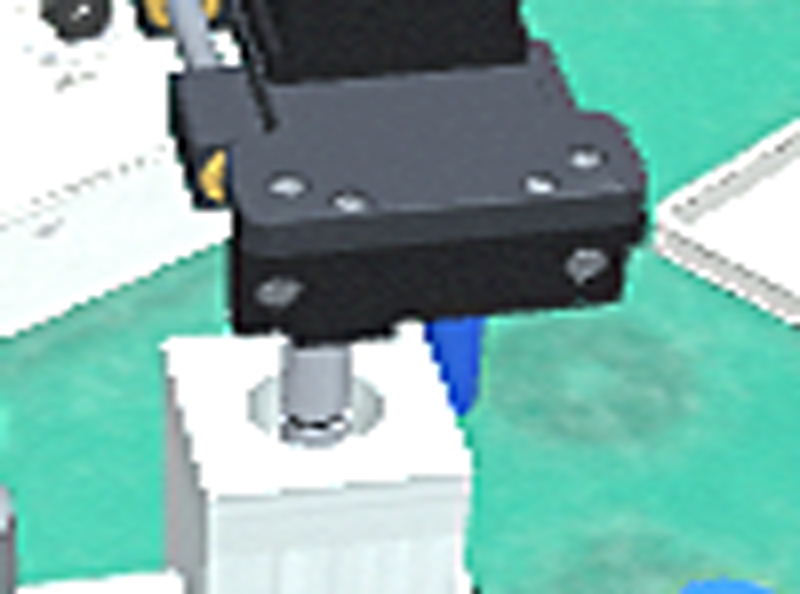

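```bash
python3 - <<'E'
from h import *
for z in (.118,.125,.132):
  P=np.array([(proj("scene",[.5036+.008*np.cos(a),-.0786+.008*np.sin(a),z])-[305,190])*[8,6.6] for a in np.linspace(0,6.28,50)]); print(z,P.mean(0).round(),P[:,1].max().round())
print((proj("scene",local(.52655,-.03976,2.60482,(.03,.015,.125)))-[305,190])*[8,6.6], (proj("scene",local(.52655,-.03976,2.60482,(.03,.075,.125)))-[305,190])*[8,6.6])
t=ctrl.get_image("wrist"); s,R=rep()
E
```

```text
0.118 [310. 423.] 444.0
0.125 [311. 405.] 426.0
0.132 [312. 387.] 409.0
[204.36949447 498.39206923] [469.77824644 471.57116181]
t 16.4 pos [503.6 -78.5 137.9] F [ 0.2 -0.4 -1.3] M [-0.01 -0.04 -0.  ] grip 0.317
axes x [-0.512 -0.859  0.   ] y [-0. -0. -1.] z [ 0.859 -0.512 -0.   ]
```

```bash
python3 - <<'E'
from h import *
s,R=rep(); print(np.round(s["qd"],4)); print(ctrl.close_job())
E
```

```text
t 16.4 pos [503.6 -78.5 137.9] F [ 0.2 -0.4 -1.3] M [-0.01 -0.04 -0.  ] grip 0.317
axes x [-0.512 -0.859  0.   ] y [-0. -0. -1.] z [ 0.859 -0.512 -0.   ]
[ 0.0001  0.0007 -0.0027 -0.0014  0.0013 -0.0021 -0.0007]
the job is handed in; nothing more can be done
None
```

I pressed the plunger to its stop, let it spring back, and gripped the lifted gauge by its head. I then drew it straight up 38 mm and handed the job in at 16.4 s while still holding it.

**Plunger:** it stopped moving down while the force rose to 26 N. Afterwards the images showed it back up with the head out of the recess.

**Groove height:** the scene and wrist images both put the groove within about 1 mm of the block's top face.

**Hold:** the tool is vertical and still, with an opening of about 28 mm and a set grip force of 12 N. The force on the tool is about 1.5 N of gauge weight and under 1 N sideways. I could not measure the contact forces on the ejector and bore directly.

**Bystanders:** I never moved near the tape roll, screwdriver or brass weight, but I did not check their positions again at the end. The blue look-alikes were not touched.

**Disagreement:** the fingertips sat about 30 mm higher than the reported TCP implied. They first touched the plunger's top, 137 mm above the bench, when the TCP read about 107 mm. I set the finger heights from the cameras and that contact instead of from the reported TCP.

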